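Clock the waste-hose elbow to its pin

TASK

Two brass hose elbows stand hand-started on the threaded stubs of the waste outlets on the lab bench. Screw the one with the long hose outlet further on, clockwise seen from above, until its outlet points at the upright pin on its own base plate; stop there and let go. Leave the elbow with the short outlet as it is.

Things in the scene. Friction and masses are not known exactly. Their poses are not given: they have to be found in the camera images.
- long_elbow: Brass elbow to turn. Origin on the stub's upright axis, at the elbow's lower rim 42 mm above the bench; z up, x along the outlet. Round 38 mm collar, above it a flat-sided block 30 mm wide (y), 34 long (x), 26 to 62 mm above the origin. Only screws: clockwise from above, 0.7 to 1.4 rad to the pin; sinks 2.5 mm a turn; drags 0.2 N m; stays where left.
- long_outlet_tip (a point): Centre of the open end of that elbow's long, level outlet: a 23 mm pipe with three 27 mm barb rings, its end 76 mm from the stub's axis and 45 mm above the elbow's origin (87 mm above the bench). Its x axis points along the outlet, away from the stub.
- long_pin (a point): The mark: top centre of an upright dark steel pin, 10 mm across, 87 mm from the stub's axis, 35 mm above the bench, at the end of a flat dark 14 mm pointer bar on the long elbow's fixed round metal base plate (190 mm across, 10 mm thick). Its x axis points level, away from the stub. Seen from above the outlet's end stops just short of the pin.
- short_outlet_tip (a point): The other elbow, to be left alone: centre of the open end of its short outlet, 28 mm from its own stub's axis and 87 mm above the bench; x points along that outlet. It stands on an equal base plate with a pin of its own; its brass block is 24 mm wide and its outlet has one barb ring.

How it is judged (in metres and radians):
At the end, for the whole second after the job is handed in: The long elbow's outlet points at its pin within 12 degrees (0.22 rad) and it is at rest (angle between the x axis of long_elbow and the x axis of long_pin, either way round below 0.22 rad and angular speed of long_elbow below 0.1 rad/s); the robot touches nothing.
It fails at once if the short elbow is turned (its outlet's end moves more than 6 mm) (distance of short_outlet_tip from where it was at the start of the episode above 0.006 m).
It also fails if it takes over 29 s, if anything falls off the work surface, if the arm or the gripper's body presses on something with over 40 N, if the wrist force passes 120 N, or if a joint passes its speed limit or range.

ROBOT

A 7-joint arm with a two-finger parallel gripper is mounted at the origin on the work surface. World frame = base frame: x ahead of the robot, y to its left, z up, the work surface at z = 0. Lengths are in m, angles in degrees, forces in N, time in s.
With the tool pointing down it reaches from about 0.425 to 0.875 m from the base axis. Payload 4.7 kg.
Tool frame: the origin (TCP) lies midway between the tips of the shut fingers; the grasp point (between the pads) lies 19 mm behind it; z points along the fingers, y is the line along which they close (so a half turn about z gives the same grasp; the last joint's range is limited). The gripper opens to 87 mm and grips with 3 to 60 N. Pads are 19 mm wide; open, the fingers measure 117 mm over their backs; the gripper's body (75 mm by 190 mm) begins 51 mm behind the grasp point.
Start: joints at [-67.546, 18.392, -4.016, 83.108, 1.295, 78.541, -3.26], TCP at [0.24, 0.604, 0.223] pointing down, gripper open.
Joint ranges: [-163.93, 163.93], [-17.29, 119.83], [-79.2, 71.16], [3.27, 140.29], [-89.18, 269.18], [5.43, 117.66], [-154.24, 154.24]. Speed limits (degrees/s): [147.25, 147.25, 180, 180, 180, 180, 180].

INTERFACE

Orientations are given as [roll, pitch, yaw] about the fixed x, y, z axes, in that order (R = Rz(yaw) Ry(pitch) Rx(roll)).
In Python, from cell import env gives the robot as it stands. The module is installed in compiled form; this text tells all that it offers.
- The arm moves only by the tool step_arm, never from a script. Its argument "rows" is a list of rows, each an object with "angular": the turn, a rotation vector about the tool's x, y, z in units of pi rad (1.0 is pi rad), a list of three; "slide": the shift along the tool's x, y, z in units of 500 mm (1.0 is 500 mm), a list of three; "jaw": the opening, from 0 (shut) to 1 (fully open). A call has 1 to 10 rows; each row shifts and turns the commanded pose from where the row before left it, along the tool's axes as they then stand; what a row does not reach is not made up. A row lasts 1/8 s, in which the tool goes at most 62.5 mm and 10.7 degrees, less where a joint would pass 70% of its speed; a pose out of reach is approached as far as the arm can. A call with a number of a shift or a turn outside -1 to 1 is refused whole. A call with a gripper value outside its range is refused whole. The fingers move at their own pace and stop on an object; "newtons" is the grip in N (left out, the last holds). Time passes only in rows, so rows that do not move let the fingers close. It gives the time, the measured TCP pose, the force, the opening and the grip force at its end, in the units of the state.
- env.get_obs(): the state, without advancing time (a new reading comes with each control period).
- env.read_camera(name): name is "scene" or "top"; returns the picture (480x640x3 uint8, red, green, blue); there is no depth.
- env.camera_info(name): a dict with "fx", "fy", "cx", "cy" (pixels), "R" (3x3) and "t" (3): a world point X has camera coordinates R X + t. Camera axes: x right, y down, z forward; pixel columns grow to the right and rows downward; lengths in m; the calibration is good to about 2 mm. A picture is of the moment at which its call begins. camera_info takes no time and is no camera call.
- env.sign_off(): hands the job in; it is judged then, once.
The state is a dict: "time_s": time; "qpos": joint angles; "joint_velocities": joint speeds; "effort": joint torques, N m; "tool_pos": TCP position; "tool_rot": TCP orientation; "force": force on the tool from outside, world axes, zero at the start; "wrist_torque": the same for the moment, N m; "grip_width": finger opening in m; "grasp_force": force on a finger pad.
Only numpy, scipy, OpenCV 4.12 (cv2) and the standard library are available. Lean on these libraries where they do the work, as an engineer would, in place of code of your own. Each camera call takes 0.05 s, during which the arm holds its last target. There are 200 camera calls.

## Working session

There is one attempt and no reset: what is moved stays moved. The work goes in short steps, Python scripts to look and compute and a tool call to move; the robot and the scene stay as the last step left them, time stands still between calls to the robot, and variables do not carry over. Pictures are saved under pics/ and viewed, at most 10 in all, crops included, and the job is handed in when it is done.

Besides the shell and the picture viewer there is one more tool, called after "Request:" as name([rows], argument=value, ...), one row to a line, values as JSON. step_arm: Moves the arm, as the interface text tells. Shifts and turns lie within -1 to 1; 1 stands for 500 mm of shift or pi rad of turn. Its arguments: {"type":"object","properties":{"rows":{"type":"array"},"newtons":{"type":"number"}},"required":["rows"]}

```bash
mkdir -p pics; python3 - <<'E'
from cell import env
import cv2
for n in("scene","top"):
    cv2.imwrite(f"pics/{n}0.png",env.read_camera(n)[:,:,::-1]); c=env.camera_info(n); print(n,c)
o=env.get_obs();print({k:o[k] for k in("time_s","tool_pos","tool_rot","grip_width","force")})
E
```

```text
scene {'fx': 526.6900526200332, 'fy': 526.6900526200332, 'cx': 326.91351336989084, 'cy': 245.52639131718314, 'R': array([[-0.08915336,  0.99593191,  0.01308848],
       [ 0.77192119,  0.07739291, -0.63098971],
       [-0.62943574, -0.04615158, -0.77568078]]), 't': array([ 0.07425582, -0.36031927,  1.43773817])}
top {'fx': 433.7171328889159, 'fy': 433.7171328889159, 'cx': 314.4597574686096, 'cy': 237.48974760525155, 'R': array([[ 0.01531696, -0.99960088, -0.02373761],
       [-0.98106954, -0.01044093, -0.1933741 ],
       [ 0.19304908,  0.02625015, -0.9808379 ]]), 't': array([-0.01801051,  0.55662741,  0.80126425])}
{'time_s': 0.1, 'tool_pos': array([0.23963261, 0.60368829, 0.22156317]), 'tool_rot': array([-1.79902314e+02,  6.07700986e-03,  1.58356318e+02]), 'grip_width': 0.08704791417301116, 'force': array([0.73792058, 0.62688071, 0.01028936])}
```

View pics/scene0.png

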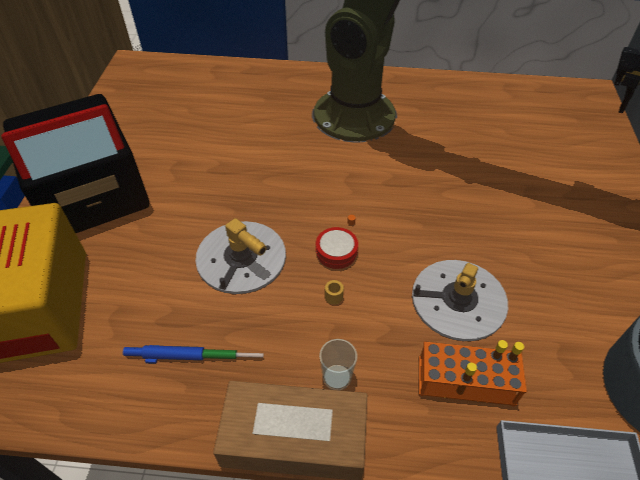

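View pics/top0.png

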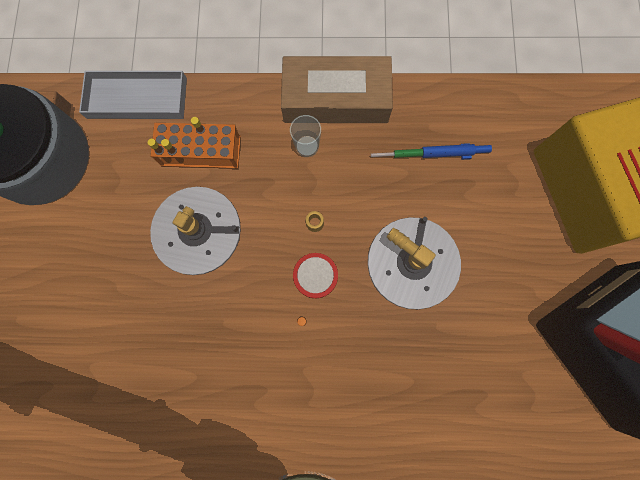

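The long elbow stands at about (240,250) in the scene view and (415,262) in the top view. Its outlet points to the upper left in the top view, and its pin is at about (424,220). The short elbow is at (462,290) in the scene view and (190,222) in the top view. I'll enlarge both views of the long one.

```bash
python3 - <<'E'
import cv2,numpy as np
a=cv2.imread("pics/scene0.png")[205:305,190:290]; b=cv2.imread("pics/top0.png")[210:310,365:465]
f=lambda i,u,v:cv2.resize(i,(400,400) and (400,400),interpolation=cv2.INTER_CUBIC)
cv2.imwrite("pics/crop.png",np.hstack([f(a,0,0),f(b,0,0)]))
E
```

```text
(no output)
```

View pics/crop.png

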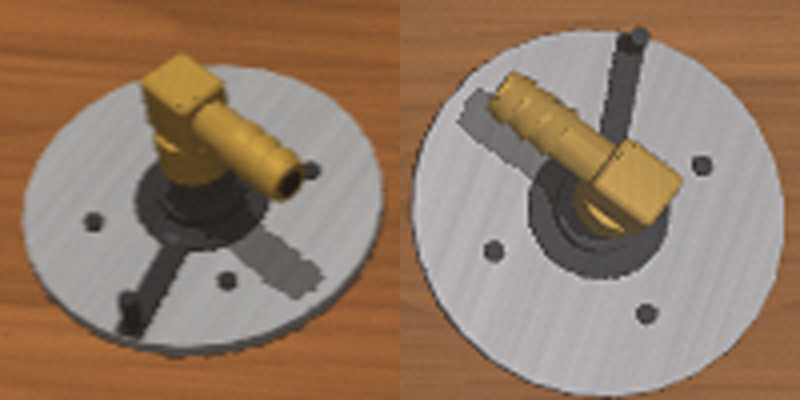

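The left half of the crop is the scene view and the right half is the top view. In crop pixels:

| Feature | Scene | Top |
|---|---|---|
| Block top-face centre | (184,89) | (237,182) |
| Outlet end centre | (289,182) | (100,88) |
| Pin top | (127,298) | (241,36) |
| Plate centre | about (203,208) | (199,213) |

Next I'll triangulate these.

```bash
python3 - <<'E'
from cell import env
import cv2,numpy as np
P=[]
for n in("scene","top"):
    c=env.camera_info(n);P.append(np.array([[c['fx'],0,c['cx']],[0,c['fy'],c['cy']],[0,0,1]])@np.c_[c['R'],c['t']])
S=np.array([[184,89],[289,182],[127,298],[203,208]])/4+[190,205]
T=np.array([[237,182],[100,88],[241,36],[199,213]])/4+[365,210]
X=cv2.triangulatePoints(P[0],P[1],S.T.astype(float),T.T.astype(float));X=(X[:3]/X[3]).T
def proj(p,x): h=p@np.r_[x,1];return h[:2]/h[2]
for i,x in enumerate(X):print(x.round(4),(proj(P[0],x)-S[i]).round(2),(proj(P[1],x)-T[i]).round(2))
def onplane(p,uv,z):
    A=p[:,:2]-0; 
    M=np.array([p[0]-uv[0]*p[2],p[1]-uv[1]*p[2]]);return np.linalg.solve(M[:,:2],-M[:,2]*z-M[:,3])
for nm,z,i in(("block",.104,0),("tip",.087,1),("pin",.035,2),("plate",.01,3)):print(nm,onplane(P[0],S[i],z).round(4),onplane(P[1],T[i],z).round(4))
E
```

```text
[ 0.5169 -0.2132  0.0934] [-0.9  -0.16] [-1.42  0.14]
[ 0.5629 -0.153   0.0838] [-0.67 -0.09] [-1.01  0.08]
[ 0.6019 -0.2324  0.0304] [-0.82 -0.15] [-1.17  0.12]
[ 0.5159 -0.2153 -0.0048] [-0.9  -0.15] [-1.37  0.13]
block [ 0.5261 -0.2083] [ 0.5156 -0.2135]
tip [ 0.5655 -0.151 ] [ 0.5624 -0.1544]
pin [ 0.6053 -0.2294] [ 0.6011 -0.2337]
plate [ 0.5272 -0.2095] [ 0.5141 -0.2151]
```

The estimate:

| Quantity | Value |
|---|---|
| Stub axis | about (0.517, -0.214) |
| Outlet yaw | about 52.6° |
| Pin yaw | about -12° |
| Turn needed | about 65° clockwise (1.13 rad, within the stated range) |

Next I'll plan an arc over to the elbow.

```bash
cat > plan.py <<'E'
import numpy as np
def rows(p0,yaw0,p1,yaw1,n):
    """tool-down twist rows along an arc in base azimuth/radius; returns slide, turn per row"""
    p0,p1=np.array(p0),np.array(p1); out=[]
    pol=lambda p:np.array([np.arctan2(p[1],p[0]),np.hypot(p[0],p[1]),p[2]])
    a,b=pol(p0),pol(p1); P=[a+(b-a)*i/n for i in range(n+1)]
    X=[np.array([q[1]*np.cos(q[0]),q[1]*np.sin(q[0]),q[2]]) for q in P]; Y=np.radians(np.linspace(yaw0,yaw1,n+1))
    for i in range(n):
        c,s=np.cos(Y[i]),np.sin(Y[i]); R=np.array([[c,s,0],[s,-c,0],[0,0,-1]])
        out.append((np.round(R.T@(X[i+1]-X[i])/.5,4).tolist(),round((Y[i]-Y[i+1])/np.pi,4)))
    return out
E
python3 -c "
from plan import *
for r in rows([.2396,.6037,.2216],158.356,[.517,-.214,.19],52.6,20):print(r)"
```

```text
([-0.1022, -0.0131, 0.0032], np.float64(0.0294))
([-0.1016, -0.0117, 0.0032], np.float64(0.0294))
([-0.101, -0.0104, 0.0032], np.float64(0.0294))
([-0.1004, -0.0091, 0.0032], np.float64(0.0294))
([-0.0998, -0.0078, 0.0032], np.float64(0.0294))
([-0.0992, -0.0065, 0.0032], np.float64(0.0294))
([-0.0986, -0.0052, 0.0032], np.float64(0.0294))
([-0.0979, -0.004, 0.0032], np.float64(0.0294))
([-0.0973, -0.0027, 0.0032], np.float64(0.0294))
([-0.0966, -0.0015, 0.0032], np.float64(0.0294))
([-0.0959, -0.0003, 0.0032], np.float64(0.0294))
([-0.0952, 0.0008, 0.0032], np.float64(0.0294))
([-0.0944, 0.002, 0.0032], np.float64(0.0294))
([-0.0937, 0.0031, 0.0032], np.float64(0.0294))
([-0.0929, 0.0043, 0.0032], np.float64(0.0294))
([-0.0922, 0.0054, 0.0032], np.float64(0.0294))
([-0.0914, 0.0064, 0.0032], np.float64(0.0294))
([-0.0906, 0.0075, 0.0032], np.float64(0.0294))
([-0.0898, 0.0085, 0.0032], np.float64(0.0294))
([-0.089, 0.0096, 0.0032], np.float64(0.0294))
```

Request:
step_arm([
  {"slide": [-0.102,-0.013,0],"angular": [0,0,0.029],"jaw": 1},
  {"slide": [-0.102,-0.012,0],"angular": [0,0,0.029],"jaw": 1},
  {"slide": [-0.101,-0.01,0],"angular": [0,0,0.029],"jaw": 1},
  {"slide": [-0.1,-0.009,0],"angular": [0,0,0.029],"jaw": 1},
  {"slide": [-0.1,-0.008,0],"angular": [0,0,0.029],"jaw": 1},
  {"slide": [-0.099,-0.006,0],"angular": [0,0,0.029],"jaw": 1},
  {"slide": [-0.099,-0.005,0],"angular": [0,0,0.029],"jaw": 1},
  {"slide": [-0.098,-0.004,0],"angular": [0,0,0.029],"jaw": 1},
  {"slide": [-0.097,-0.003,0],"angular": [0,0,0.029],"jaw": 1},
  {"slide": [-0.097,-0.001,0],"angular": [0,0,0.029],"jaw": 1},
])

```text
time_s: 1.35
tool_pos: [0.5599, 0.2359, 0.222]
tool_rot: [-180.0, 0.0, 106.0]
force: [0.2, -0.1, 0.5]
grip_width: 0.0866
grasp_force: 0.0
```

Request:
step_arm([
  {"slide": [-0.096,0,0],"angular": [0,0,0.03],"jaw": 1},
  {"slide": [-0.095,0.001,0],"angular": [0,0,0.029],"jaw": 1},
  {"slide": [-0.094,0.002,0],"angular": [0,0,0.03],"jaw": 1},
  {"slide": [-0.094,0.003,0],"angular": [0,0,0.029],"jaw": 1},
  {"slide": [-0.093,0.004,0],"angular": [0,0,0.03],"jaw": 1},
  {"slide": [-0.092,0.005,0],"angular": [0,0,0.029],"jaw": 1},
  {"slide": [-0.091,0.006,0],"angular": [0,0,0.03],"jaw": 1},
  {"slide": [-0.091,0.008,0],"angular": [0,0,0.029],"jaw": 1},
  {"slide": [-0.09,0.009,0],"angular": [0,0,0.03],"jaw": 1},
  {"slide": [-0.09,0.01,0],"angular": [0,0,0.029],"jaw": 1},
])

```text
time_s: 2.6
tool_pos: [0.5231, -0.2141, 0.2222]
tool_rot: [-180.0, 0.0, 52.9]
force: [-0.9, 0.3, 0.1]
grip_width: 0.0868
grasp_force: 0.0
```

Request:
step_arm([
  {"slide": [0,0,0],"angular": [0,0,0],"jaw": 1},
])

```text
time_s: 2.72
tool_pos: [0.5213, -0.2176, 0.2226]
tool_rot: [180.0, 0.1, 52.6]
force: [1.2, -0.2, 0.2]
grip_width: 0.0872
grasp_force: 0.0
```

```bash
python3 - <<'E'
from cell import env
from plan import *
o=env.get_obs();print(o['time_s'],o['tool_pos'],o['tool_rot'],o['qpos'])
print(rows(o['tool_pos'],o['tool_rot'][2],[.517,-.214,.075],52.6,1))
E
```

```text
2.725 [ 0.52131459 -0.21756767  0.2226138 ] [1.79984707e+02 8.10939084e-02 5.25756327e+01] [-15.17060871   8.94700676  39.18765776  96.79065609  -5.71974534
  76.32245754 -12.39322439]
[([0.0004, -0.0112, 0.2952], np.float64(-0.0001))]
```

Request:
step_arm([
  {"slide": [0,-0.011,0.06],"angular": [0,0,0],"jaw": 1},
  {"slide": [0,0,0.08],"angular": [0,0,0],"jaw": 1},
  {"slide": [0,0,0],"angular": [0,0,0],"jaw": 1},
])

```text
time_s: 3.1
tool_pos: [0.5175, -0.2074, 0.1496]
tool_rot: [-179.6, 0.1, 53.2]
force: [-0.0, -0.1, 0.1]
grip_width: 0.0871
grasp_force: 0.0
```

```bash
cat > look.py <<'E'
from cell import env
import cv2,numpy as np,sys
a=env.read_camera("scene")[185:305,180:300,::-1]; b=env.read_camera("top")[200:320,355:475,::-1]
f=lambda i:cv2.resize(i,(400,400),interpolation=cv2.INTER_CUBIC)
cv2.imwrite(f"pics/{sys.argv[1]}.png",np.hstack([f(a),f(b)]))
o=env.get_obs();print(o['time_s'],o['tool_pos'],o['tool_rot'])
E
python3 look.py pre
```

```text
3.2 [ 0.5200884  -0.20901713  0.15322675] [ 1.79986218e+02 -4.93739146e-03  5.31148256e+01]
```

View pics/pre.png

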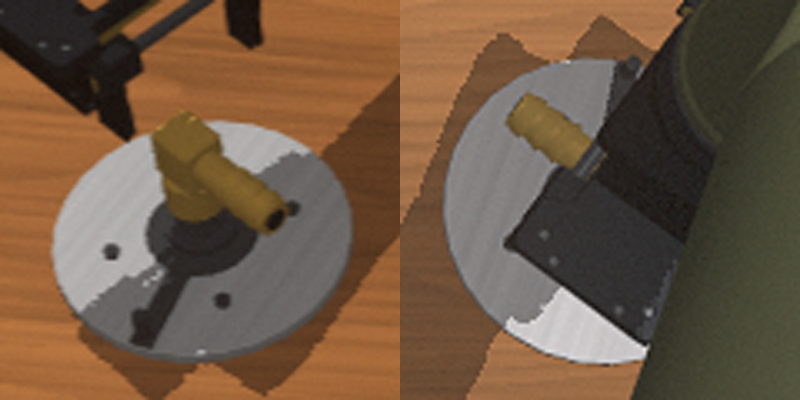

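The scene crop shows the open fingers above and on either side of the block. Their tips are at about (122,137) and (248,47) in the crop, and the block top is centred at about (187,140). I'll check this by projecting the finger tips.

```bash
python3 - <<'E'
from cell import env
import numpy as np
c=env.camera_info("scene")
def pr(x):
    h=c['R']@x+c['t'];return np.array([c['fx']*h[0]/h[2]+c['cx'],c['fy']*h[1]/h[2]+c['cy']])
def cr(p):return ((p-[180,185])/.3).round(1)
for k in range(4):
    o=env.get_obs();print(o['tool_pos'],o['tool_rot'][2])
y=np.radians(52.8);yt=np.array([np.sin(y),-np.cos(y),0])
for p in([.518,-.213,.152],[.520,-.209,.152]):
  for s in(-.0435,-.0585,.0435,.0585):print(p,s,cr(pr(np.array(p)+s*yt)))
for q in([.517,-.213,.104],[.520,-.211,.104],[.515,-.215,.104]):print(q,cr(pr(np.array(q))))
E
```

```text
[ 0.5200884  -0.20901713  0.15322675] 53.11482560050071
[ 0.5200884  -0.20901713  0.15322675] 53.11482560050071
[ 0.5200884  -0.20901713  0.15322675] 53.11482560050071
[ 0.5200884  -0.20901713  0.15322675] 53.11482560050071
[0.518, -0.213, 0.152] -0.0435 [227.8  34.5]
[0.518, -0.213, 0.152] -0.0585 [246.8  21.2]
[0.518, -0.213, 0.152] 0.0435 [112.2 115.8]
[0.518, -0.213, 0.152] 0.0585 [ 91.3 130.5]
[0.52, -0.209, 0.152] -0.0435 [234.   37.5]
[0.52, -0.209, 0.152] -0.0585 [253.   24.1]
[0.52, -0.209, 0.152] 0.0435 [118.5 119. ]
[0.52, -0.209, 0.152] 0.0585 [ 97.6 133.7]
[0.517, -0.213, 0.104] [181.9 128.7]
[0.52, -0.211, 0.104] [184.2 132.7]
[0.515, -0.215, 0.104] [179.2 125.9]
```

Request:
step_arm([
  {"slide": [-0.006,0.002,0.076],"angular": [0,0,0],"jaw": 1},
  {"slide": [0,0,0.076],"angular": [0,0,0],"jaw": 1},
  {"slide": [0,0,0],"angular": [0,0,0],"jaw": 1},
])

```text
time_s: 3.58
tool_pos: [0.5177, -0.2118, 0.0759]
tool_rot: [-179.8, 0.1, 53.1]
force: [-0.2, -0.5, 1.1]
grip_width: 0.0871
grasp_force: 0.0
```

```bash
python3 look.py down
```

```text
3.675 [ 0.52001839 -0.21291698  0.07861374] [ 1.79853551e+02 -5.63249000e-02  5.30728567e+01]
```

View pics/down.png

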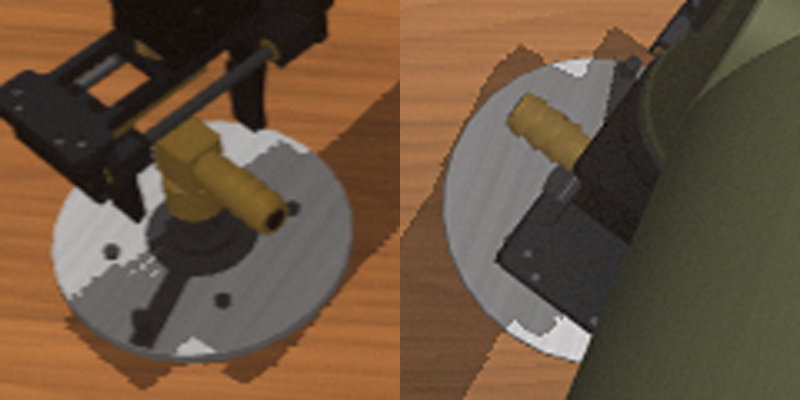

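The fingers straddle the block, with no contact and the lower tips clear of the collar. Closing now.

Request:
step_arm([
  {"slide": [0,0,0],"angular": [0,0,0],"jaw": 0},
  {"slide": [0,0,0],"angular": [0,0,0],"jaw": 0},
  {"slide": [0,0,0],"angular": [0,0,0],"jaw": 0},
  {"slide": [0,0,0],"angular": [0,0,0],"jaw": 0},
  {"slide": [0,0,0],"angular": [0,0,0],"jaw": 0},
  {"slide": [0,0,0],"angular": [0,0,0],"jaw": 0},
], newtons=40)

```text
time_s: 4.42
tool_pos: [0.5185, -0.2125, 0.0765]
tool_rot: [-180.0, 0.0, 53.1]
force: [-0.6, -0.5, 0.7]
grip_width: 0.0349
grasp_force: 0.0
```

Request:
step_arm([
  {"slide": [0,0,0],"angular": [0,0,0],"jaw": 0},
  {"slide": [0,0,0],"angular": [0,0,0],"jaw": 0},
  {"slide": [0,0,0],"angular": [0,0,0],"jaw": 0},
])

```text
time_s: 4.8
tool_pos: [0.5174, -0.2117, 0.0763]
tool_rot: [-179.8, -0.0, 53.0]
force: [-4.9, 3.2, 5.2]
grip_width: 0.0298
grasp_force: 40.0
```

The grip is firm, at 29.8 mm and 40 N. I'll turn a first part and watch the forces.

Request:
step_arm([
  {"slide": [0,-0.001,0],"angular": [0,0,0.02],"jaw": 0},
  {"slide": [0,0,0],"angular": [0,0,0.02],"jaw": 0},
  {"slide": [0,0,0],"angular": [0,0,0.02],"jaw": 0},
  {"slide": [0,0,0],"angular": [0,0,0.02],"jaw": 0},
  {"slide": [0,0,0],"angular": [0,0,0.02],"jaw": 0},
  {"slide": [0,0,0],"angular": [0,0,0.02],"jaw": 0},
])

```text
time_s: 5.55
tool_pos: [0.5175, -0.2118, 0.0762]
tool_rot: [-179.9, 0.0, 31.4]
force: [-2.1, 2.4, 1.2]
grip_width: 0.0298
grasp_force: 40.0
```

```bash
python3 - <<'E'
from cell import env
o=env.get_obs();print(o['force'],o['wrist_torque'],o['tool_pos'],o['tool_rot'],o['qpos'],o['grip_width'])
E
```

```text
[-2.08487718  2.38884508  1.22147096] [0.38057223 0.68862672 0.19369684] [ 0.51753401 -0.21182314  0.07622254] [-1.79934846e+02  4.58369961e-02  3.13832425e+01] [-15.96763217  17.21103629  41.12352897 107.11040518 -12.92321816
  60.47081182 -28.28878533] 0.02980303000046593
```

Forces are small and the moment is 0.19 N m, matching the stated drag. Continuing.

Request:
step_arm([
  {"slide": [0,0,0],"angular": [0,0,0.022],"jaw": 0},
  {"slide": [0,0,0],"angular": [0,0,0.022],"jaw": 0},
  {"slide": [0,0,0],"angular": [0,0,0.022],"jaw": 0},
  {"slide": [0,0,0],"angular": [0,0,0.022],"jaw": 0},
  {"slide": [0,0,0],"angular": [0,0,0.022],"jaw": 0},
  {"slide": [0,0,0],"angular": [0,0,0.022],"jaw": 0},
  {"slide": [0,0,0],"angular": [0,0,0.022],"jaw": 0},
  {"slide": [0,0,0],"angular": [0,0,0.022],"jaw": 0},
  {"slide": [0,0,0],"angular": [0,0,0.022],"jaw": 0},
  {"slide": [0,0,0],"angular": [0,0,0.022],"jaw": 0},
])

```text
time_s: 6.8
tool_pos: [0.5176, -0.2122, 0.076]
tool_rot: [180.0, 0.1, -8.2]
force: [-2.3, 0.5, -2.1]
grip_width: 0.0299
grasp_force: 40.0
```

```bash
python3 look.py turned
```

```text
6.9 [ 0.51760689 -0.21217727  0.07598057] [ 1.79987259e+02  5.03917014e-02 -8.16958224e+00]
```

View pics/turned.png

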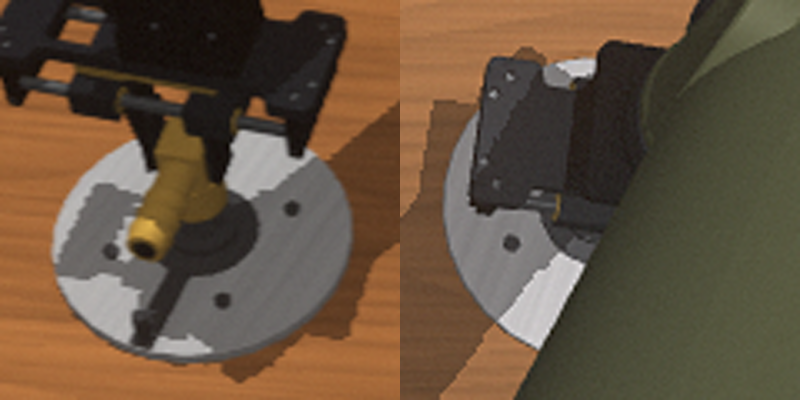

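The scene crop shows the outlet end at about (147,245), nearly in line with the pin, whose top is at (141,318). I'll work out the remaining angle.

```bash
python3 - <<'E'
from cell import env
import numpy as np
def onp(n,uv,z):
    c=env.camera_info(n);p=np.array([[c['fx'],0,c['cx']],[0,c['fy'],c['cy']],[0,0,1]])@np.c_[c['R'],c['t']]
    M=np.array([p[0]-uv[0]*p[2],p[1]-uv[1]*p[2]]);return np.linalg.solve(M[:,:2],-M[:,2]*z-M[:,3])
ang=lambda v:(round(float(np.degrees(np.arctan2(v[1],v[0]))),1),round(float(np.hypot(*v)),4))
sc=lambda u,v:np.array([180+.3*u,185+.3*v]) 
tip=onp("scene",sc(147,245),.0866);pin=onp("scene",sc(141,318),.035)
pin2=onp("scene",[221.7,279.5],.035);pl=onp("scene",[190+203/4,205+208/4],.01);bl=onp("scene",[236,227.2],.104);tip0=onp("scene",[262.2,250.5],.087)
print(tip,pin,pin2,pl,bl)
for c in(pl,bl):print("tip",ang(tip-c),"pin",ang(pin-c),ang(pin2-c),"tip0",ang(tip0-c))
t=[onp("top",np.array(q)/4+[365,210],z) for q,z in(((237,182),.104),((100,88),.087),((241,36),.035),((199,213),.01))]
for c in(t[0],t[3]):print("top tip0",ang(t[1]-c),"pin",ang(t[2]-c))
E
```

```text
[ 0.59183459 -0.22033128] [ 0.60734125 -0.22782962] [ 0.60531874 -0.22946944] [ 0.52722079 -0.20946463] [ 0.52600086 -0.20832743]
tip (-9.5, 0.0655) pin (-12.9, 0.0822) (-14.4, 0.0806) tip0 (56.7, 0.0698)
tip (-10.3, 0.0669) pin (-13.5, 0.0836) (-14.9, 0.0821) tip0 (55.4, 0.0696)
top tip0 (51.5, 0.0754) pin (-13.3, 0.0879)
top tip0 (51.5, 0.0776) pin (-12.1, 0.0889)
```

About 4.5° remains. I'll turn that, then open the fingers and rise.

Request:
step_arm([
  {"slide": [0,0,0],"angular": [0,0,0.012],"jaw": 0},
  {"slide": [0,0,0],"angular": [0,0,0.013],"jaw": 0},
  {"slide": [0,0,0],"angular": [0,0,0],"jaw": 0},
  {"slide": [0,0,0],"angular": [0,0,0],"jaw": 1},
  {"slide": [0,0,0],"angular": [0,0,0],"jaw": 1},
  {"slide": [0,0,0],"angular": [0,0,0],"jaw": 1},
  {"slide": [0,0,0],"angular": [0,0,0],"jaw": 1},
])

```text
time_s: 7.78
tool_pos: [0.5184, -0.2122, 0.0768]
tool_rot: [-180.0, -0.0, -12.6]
force: [-0.4, 0.3, -0.7]
grip_width: 0.0619
grasp_force: 0.0
```

Request:
step_arm([
  {"slide": [0,0,-0.06],"angular": [0,0,0],"jaw": 1},
  {"slide": [0,0,-0.1],"angular": [0,0,0],"jaw": 1},
  {"slide": [0,0,-0.1],"angular": [0,0,0],"jaw": 1},
  {"slide": [0,-0.1,0],"angular": [0,0,0],"jaw": 1},
  {"slide": [0,-0.1,0],"angular": [0,0,0],"jaw": 1},
  {"slide": [0,-0.1,0],"angular": [0,0,0],"jaw": 1},
  {"slide": [0,-0.1,0],"angular": [0,0,0],"jaw": 1},
  {"slide": [0,0,0],"angular": [0,0,0],"jaw": 1},
  {"slide": [0,0,0],"angular": [0,0,0],"jaw": 1},
])

```text
time_s: 8.9
tool_pos: [0.5618, -0.0177, 0.2066]
tool_rot: [180.0, -0.0, -12.7]
force: [-0.1, -0.5, 0.6]
grip_width: 0.0867
grasp_force: 0.0
```

```bash
python3 look.py done
```

```text
9.0 [ 0.56171127 -0.01887911  0.20673725] [ 1.79982790e+02 -2.20628771e-02 -1.27915916e+01]
```

View pics/done.png

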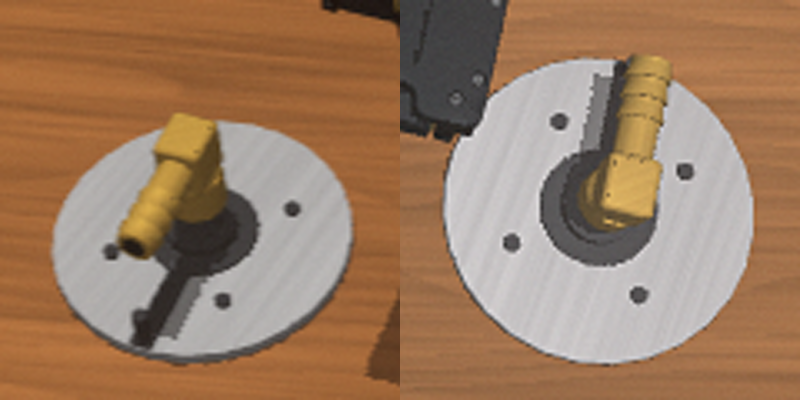

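The elbow is free. In the top crop the outlet runs from the block at (231,190) to its end at (250,60). In the scene crop the end is at (135,247). I'll compare its angle with the pin's.

```bash
python3 - <<'E'
from cell import env
import numpy as np
def onp(n,uv,z):
    c=env.camera_info(n);p=np.array([[c['fx'],0,c['cx']],[0,c['fy'],c['cy']],[0,0,1]])@np.c_[c['R'],c['t']]
    M=np.array([p[0]-uv[0]*p[2],p[1]-uv[1]*p[2]]);return np.linalg.solve(M[:,:2],-M[:,2]*z-M[:,3])
ang=lambda v:(round(float(np.degrees(np.arctan2(v[1],v[0]))),1),round(float(np.hypot(*v)),4))
tp=lambda u,v:np.array([355+.3*u,200+.3*v]);sc=lambda u,v:np.array([180+.3*u,185+.3*v])
b=onp("top",tp(231,190),.104);t=onp("top",tp(249,62),.0866);pl=onp("top",tp(199,211),.01)
print("top",ang(t-b),ang(t-pl),b,pl)
b=onp("scene",sc(187,140),.104);t=onp("scene",sc(136,247),.0866);p=onp("scene",sc(141,318),.035);pl=onp("scene",sc(203,241),.01)
for c in(b,pl,[.526,-.209]):print("scene tip",ang(t-c),"pin",ang(p-c))
E
```

```text
top (-12.3, 0.0783) (-11.3, 0.0768) [ 0.51279623 -0.21345077] [ 0.51400068 -0.21501009]
scene tip (-14.8, 0.0708) pin (-13.5, 0.0842)
scene tip (-14.7, 0.0681) pin (-13.3, 0.0816)
scene tip (-14.3, 0.0701) pin (-13.0, 0.0835)
```

Top view: outlet -11 to -12°, pin -12 to -13°. Scene view: outlet -14.5°, pin -13.3°. Both agree to within about 2°, so I'm handing the job in.

```bash
python3 -c "
from cell import env
print(env.sign_off())"
```

```text
the job is handed in; nothing more can be done
None
```

The long elbow was screwed clockwise about 65°; its outlet measures within about 2° of its pin in both camera views, it was released and the arm is clear, the short elbow was never approached, and the job was handed in at about 9 s (no verdict was returned).

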